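# Balance the tube rotator

## Task

The rotator's two sample tubes were clipped into neighbouring stations, so the disc would run out of balance. Pull one of them straight out of its spring clips and press it into the empty clips straight across the hub from the other tube, without ramming it, until it has snapped fully home in both clips; leave the other tube home in its own clips, leave the disc standing still, and do not disturb the other things on the bench.

Things in the scene. Friction and masses are not known exactly. Their poses are not given: they have to be found in the camera images.
- tube_a: Capped white plastic sample tube, 118 mm long over all, body 30 mm in diameter with a round bottom, paper band at mid-length, grey cap 35 mm in diameter, about 60 g. Starts home in a station of the rotator's disc. Origin on the tube's axis at half its length; x axis along the tube towards the cap (cap from x = 45 to 59 mm). It may be rolled about that axis.
- tube_b: Capped white plastic sample tube, 118 mm long over all, body 30 mm in diameter with a round bottom, paper band at mid-length, grey cap 35 mm in diameter, about 60 g. Starts home in a station of the rotator's disc. Origin on the tube's axis at half its length; x axis along the tube towards the cap (cap from x = 45 to 59 mm). It may be rolled about that axis.
- rotator: The rotator's fixed foot, cream, 200 x 170 x 56 mm; origin on the bench under its middle; -x is the side that the disc leans towards. Its tilted head carries the disc on a sprung spindle in a rubber gaiter: the whole disc gives along its own z axis, softly, about 1.7 mm per newton (up to 40 mm either way), follows a tube that is pulled or pressed until the clips snap, and springs back.
- disc: Tilted round plate, dark anodised, 244 mm across, 7 mm thick; its face looks up and, by about 26 degrees, towards the robot. Origin at the middle of the face, z square out of the face (the way out of the clips). A hub 44 mm across, 20 mm high stands in the middle. Turns about z if pushed sideways (drag 0.15 N m). Four stations, 0 to 3, at 86 mm along its +x, +y, -x and -y; two start empty.
- station0 (a point): Middle of station 0: where a tube's origin lies when home, 30 mm above the face; axes of the disc. A tube lies at right angles to the line to the hub, cap at either end, with 4 mm of play each way between low end stops. Opposite station: 2.
- station1 (a point): Middle of station 1: where a tube's origin lies when home, 30 mm above the face; axes of the disc. Each station has two C-shaped steel spring clips, 12 mm wide, centred 29 mm either side of its middle; the 46 mm of tube between them is free for fingers (only a rail 18 mm wide, 6 mm high beneath). Their arms reach 21 mm to each side of the tube's axis and 45 mm above the face. Opposite station: 3.
- station2 (a point): Middle of station 2: where a tube's origin lies when home, 30 mm above the face; axes of the disc. The clips' mouth, 24 mm wide between rolled lips, lies 10 mm above the home tube axis and opens straight away from the disc. Pulling a tube out takes roughly 11 to 19 N, the disc following by up to 30 mm; then the clips snap open. Opposite station: 0.
- station3 (a point): Middle of station 3: where a tube's origin lies when home, 30 mm above the face; axes of the disc. Pressing a tube in meets the clips 20 mm before home and takes roughly 9 to 16 N while the disc sinks; then the clips snap over it, the force drops, and rises again once the tube sits on its saddles. Both clips must have snapped. Opposite station: 1.
- bulb: Bystander: orange rubber pipette bulb lying on the bench, ball 54 mm across with three stubs; origin on the bench under the ball's middle.
- beaker: Bystander: glass beaker, 68 mm across, 88 mm high, standing beside the rotator; origin at the middle of its underside.
Not all that is in view belongs to the job. What is shaped like the tube_a but blue or pink is not meant.

How it is judged (in metres and radians):
On the way:
1. one tube is out of its clips, clear of the disc (z of any of tube_a, tube_b in the frame of disc above 0.055 m), for 0.1 s.
At the end, for the whole second after the job is handed in: Both tubes lie in stations straight across the hub from each other, each with its middle within 9 mm of its station's point, its axis 27.5 to 32.5 mm above the disc's face and parallel to the face within 0.07 rad (snapped home in both clips); tubes and disc at rest (((distance between tube_a and station0 below 0.009 m and distance between tube_b and station2 below 0.009 m) or (distance between tube_a and station1 below 0.009 m and distance between tube_b and station3 below 0.009 m) or (distance between tube_a and station2 below 0.009 m and distance between tube_b and station0 below 0.009 m) or (distance between tube_a and station3 below 0.009 m and distance between tube_b and station1 below 0.009 m)) and z of tube_a in the frame of disc between 0.0275 and 0.0325 m and angle between the x axis of each of tube_a, tube_b and the z axis of disc, either way round above 1.5 rad and z of tube_b in the frame of disc between 0.0275 and 0.0325 m and linear speed of each of tube_a, tube_b below 0.02 m/s and angular speed of disc below 0.1 rad/s); the robot touches nothing.
It fails at once if both tubes are out of their clips at once (z of each of tube_a, tube_b in the frame of disc above 0.045 m).
It fails at once if a tube is rammed against the disc or its clips (more than 50 N) (contact force between any of tube_a, tube_b and disc above 50 N).
It fails at once if a bystander is moved by more than 30 mm (distance of any of bulb, beaker from where it was at the start of the episode above 0.03 m).
It also fails if it takes over 38 s, if anything falls off the work surface, if the arm or the gripper's body presses on something with over 40 N, if the wrist force passes 120 N, or if a joint passes its speed limit or range.

## Robot

A 6-joint arm with a two-finger parallel gripper is mounted at the origin on the work surface. World frame = base frame: x ahead of the robot, y to its left, z up, the work surface at z = 0. Lengths are in m, angles in degrees, forces in N, time in s.
With the tool pointing down it reaches from about 0.3 to 0.75 m from the base axis. Payload 8.5 kg.
Tool frame: the origin (TCP) lies on the centre line of the jaws, within the pads' length; the fingertips stand 17 mm ahead of it and the grasp point (between the pads) lies 2 mm behind it (env.tip_extent is the distance from the TCP to the fingertips, in m); z points along the fingers, y is the direction in which the jaws open and shut (so a half turn about z gives the same grasp; the last joint's range is limited). The gripper opens to 85 mm and grips with 20 to 120 N. Pads are 22 mm wide; open, the fingers measure 114 mm over their backs; the gripper's body (76 mm by 85 mm) begins 54 mm behind the grasp point. The pads swing forward as they close: fully open they stand 13 mm farther back than shut.
Start: joints at [-81.492, 21.807, 74.336, -0, 83.858, -12.336], TCP at [0.196, -0.514, 0.248] pointing down, gripper open.
Joint ranges: [-178.18, 178.18], [-50.72, 133.34], [12.68, 142.11], [-81.47, 261.47], [9.98, 163.14], [-165.26, 165.26]. Speed limits (degrees/s): [136.94, 136.94, 180, 180, 180, 180].

## Interface

Orientations are given as a 3x3 rotation matrix whose columns are the frame's x, y, z axes.
In Python, from rig import telemetry, get_image, camera_params, close_job, env gives the robot as it stands.
- The arm moves only by the tool apply_moves, never from a script. Its argument "motion" is a list of rows, each an object of numbers: "tx", "ty", "tz": the shift along the tool's x, y, z in cm; "turn": the turn about the tool's z in degrees; "jaw": the gripper's target within -1 to 1 (fully open at 1, half-way at 0, shut at -1). In form: [{"tx": .., "ty": .., "tz": .., "turn": .., "jaw": ..}, ...]. A call has 1 to 5 rows; each row is the pose to reach, as a shift and turn from the pose measured when the call began, along the tool's axes at that moment; what a row does not reach only later rows make up. A row lasts 1/12 s, in which the tool goes at most 41.7 mm and 7.16 degrees, less where a joint would pass 70% of its speed; a pose out of reach is approached as far as the arm can. A call with a gripper value outside its range is refused whole. The fingers move at their own pace and stop on an object; "squeeze" is the grip in N (left out, the last holds). Time passes only in rows, so rows that repeat a pose let the fingers close. It gives the time, the measured TCP pose, the force and the opening at its end, in the units of the state.
- telemetry.observe(): the state, without advancing time (a new reading comes with each control period).
- get_image(name): name is "scene" or "top" or "wrist"; returns (picture, depth): 400x640x3 uint8, red, green, blue; 400x640 float32, m along the optical axis (not along the pixel's ray), 0 where there is no reading.
- camera_params(name): a dict with "fx", "fy", "cx", "cy" (pixels), "D" ([k1, k2, p1, p2, k3] as OpenCV has them; the pictures are not rectified), "rvec" (rotation vector, rad) and "tvec" (3), from world to camera coordinates, as OpenCV has them. Camera axes: x right, y down, z forward; pixel columns grow to the right and rows downward; lengths in m; the calibration is good to about 2 mm. A picture is of the moment at which its call begins: read the wrist's pose just before it. camera_params takes no time and is no camera call; for the wrist camera it gives the pose at the moment of the call.
- close_job(): hands the job in, once; it reports no verdict.
The state is a dict: "time_s": time; "q": joint angles; "qvel": joint speeds; "joint_efforts": joint torques, N m; "position": TCP position; "tool_rot": TCP orientation; "ft_force": force on the tool from outside, world axes, zero at the start; "wrist_torque": the same for the moment, N m; "grip_width": finger opening in m.
Only numpy, scipy, OpenCV 4.12 (cv2) and the standard library are available. Lean on these libraries where they do the work, as an engineer would, in place of code of your own. Each camera call takes 0.05 s, during which the arm holds its last target. There are 200 camera calls.

## Working session

There is one attempt and no reset: what is moved stays moved. The work goes in short steps, Python scripts to look and compute and a tool call to move; the robot and the scene stay as the last step left them, time stands still between calls to the robot, and variables do not carry over. Pictures are saved under pics/ and viewed, about 8 in all and at most 12, crops included, and the job is handed in when it is done.

Besides the shell and the picture viewer there is one more tool, called as name(argument=value, ...) on one line, values as JSON. apply_moves: Moves the arm, as the interface text tells. Its arguments: {"type":"object","properties":{"motion":{"type":"array"},"squeeze":{"type":"number"}},"required":["motion"]}

```bash
mkdir -p pics; ls
python3 - <<'E'
from rig import telemetry,get_image,camera_params
import cv2,numpy as np
s=telemetry.observe();print(s)
for n in("scene","top"):
    p,d=get_image(n);cv2.imwrite(f"pics/{n}0.png",p[...,::-1]);np.savez(f"pics/{n}0.npz",p=p,d=d);c=camera_params(n)
    print(n,c)
    R=cv2.Rodrigues(np.array(c['rvec'],float))[0];print(-R.T@np.array(c['tvec']).ravel())
E
```

```text
pics
{'time_s': 0.0, 'q': array([-8.14908606e+01,  2.18392020e+01,  7.43850207e+01, -1.09510058e-03,
        8.38581374e+01, -1.23354820e+01]), 'qvel': array([ 0.01556629,  0.00830621,  0.02233974, -0.0980945 ,  0.02201634,
       -0.0010324 ]), 'joint_efforts': array([-1.82761134e-03, -4.48465741e+01, -2.31278175e+01, -3.28406977e-04,
        4.78280956e-03,  1.36061104e-06]), 'position': array([ 0.1956637 , -0.51372515,  0.24772695]), 'tool_rot': array([[ 9.34548140e-01,  3.55836649e-01, -2.31490093e-04],
       [ 3.55836607e-01, -9.34547107e-01,  1.41881818e-03],
       [ 2.88529110e-04, -1.40832654e-03, -9.99998967e-01]]), 'ft_force': array([0.93715332, 0.80006501, 0.39201899]), 'wrist_torque': array([-0.06170558,  0.00891701,  0.00904912]), 'grip_width': 0.08565452813881373}
scene {'fx': 399.63219315154817, 'fy': 399.63219315154817, 'cx': 320.1604857370305, 'cy': 193.4498624652055, 'D': array([-0.05035547,  0.        ,  0.        ,  0.        ,  0.        ]), 'rvec': array([ 2.36539333,  0.78322575, -0.29006596]), 'tvec': array([-0.46688467, -0.1597141 ,  1.19953433])}
[ 0.90522141 -0.41138749  0.83289075]
top {'fx': 363.0035278696603, 'fy': 363.0035278696603, 'cx': 322.8088643446766, 'cy': 206.16416252991442, 'D': array([-0.03286999,  0.        ,  0.        ,  0.        ,  0.        ]), 'rvec': array([ 2.17103981, -2.17896319,  0.10330277]), 'tvec': array([0.01079656, 0.5997471 , 0.73727196])}
[0.52898016 0.01045408 0.78959091]
```

View pics/scene0.png

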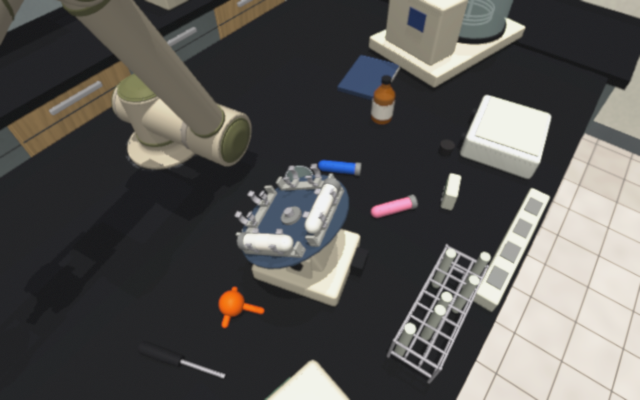

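View pics/top0.png

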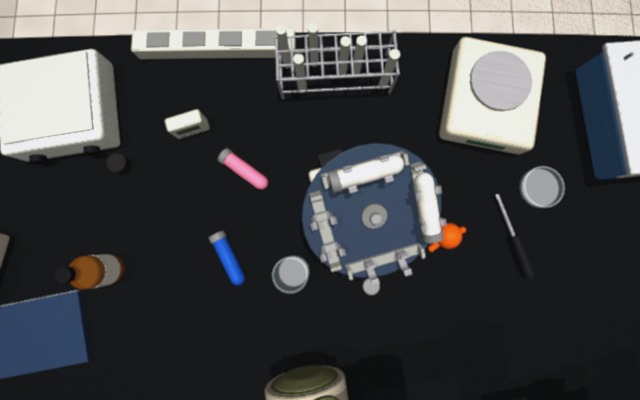

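Both views show a disc at top (374,215) with white tubes at the far station (367,172) and the right station (427,205). The left (325,230) and near (385,262) stations are empty. The blue (227,258) and pink (243,169) tubes lie on the bench and are decoys, as are the tubes standing in the rack. The bulb is at (449,237). Beakers are at (291,273), next to the rotator, and at (541,187). The tool can't tilt, so the tilt of each station matters. I'll measure the disc frame next.

```bash
cat > h.py <<'E'
import numpy as np,cv2
from rig import camera_params
def cloud(p,d,c):
    K=np.array([[c['fx'],0,c['cx']],[0,c['fy'],c['cy']],[0,0,1]])
    v,u=np.mgrid[:d.shape[0],:d.shape[1]]
    n=cv2.undistortPoints(np.stack([u,v],-1).reshape(-1,1,2).astype(float),K,c['D']).reshape(*d.shape,2)
    R=cv2.Rodrigues(np.array(c['rvec'],float))[0]
    X=np.dstack([n*d[...,None],d])-np.array(c['tvec']).ravel()
    X=X@R; X[d<=0]=np.nan
    return X
def measure(p,d,c,win,verbose=True):
    X=cloud(p,d,c);hsv=cv2.cvtColor(p,cv2.COLOR_RGB2HSV)
    W=np.zeros(d.shape,bool);W[win[1]:win[3],win[0]:win[2]]=1
    W&=np.isfinite(X[...,2])&(X[...,2]>0.06)
    navy=W&(hsv[...,0]>95)&(hsv[...,0]<125)&(hsv[...,1]>90)&(hsv[...,2]<130)
    P=X[navy];k=np.ones(len(P),bool)
    for _ in range(8):
        m=P[k].mean(0);n=np.linalg.svd(P[k]-m,full_matrices=False)[2][2];n*=np.sign(n[2])
        k=abs((P-m)@n)<0.004
    ex=np.cross([0,1,0],n);ex/=np.linalg.norm(ex);ey=np.cross(n,ex);B=np.stack([ex,ey,n],1) # ex ~uphill world x
    q=((P[k]-m)@B)[:,:2].astype(np.float32)
    (a,b),r=cv2.minEnclosingCircle(q)
    C=m+B@[a,b,0]
    L=(X-C)@B; rr=np.hypot(L[...,0],L[...,1])
    hub=W&(rr<.035)&(L[...,2]>.015)&(L[...,2]<.026)
    white=W&(hsv[...,1]<60)&(hsv[...,2]>190)&(rr<.15)&(L[...,2]>.02)&(L[...,2]<.055)
    if verbose:
        print('n pix',k.sum(),'center',C.round(4),'normal',n.round(4),'tilt',np.degrees(np.arccos(n[2])).round(2),'radius',r,'hub',L[hub].mean(0).round(4) if hub.any() else None,hub.sum())
    nl,lab,st,ce=cv2.connectedComponentsWithStats(white.astype(np.uint8))
    for i in range(1,nl):
        if st[i,4]<60: continue
        T=L[lab==i];t=T[:,:2];mm=np.median(t,0);w=np.linalg.svd(t-t.mean(0),full_matrices=False)[2][0]
        print('white',ce[i].round(),st[i,4],'mid',T.mean(0).round(4),'r',np.hypot(*T.mean(0)[:2]).round(4),'az',np.degrees(np.arctan2(T[:,1].mean(),T[:,0].mean())).round(1),'axis az',np.degrees(np.arctan2(w[1],w[0])).round(1),'topz',np.percentile(T[:,2],95).round(4))
    return C,B,L,X,navy
E
python3 - <<'E'
from h import *
for n,w in(("top",(290,130,455,300)),("scene",(220,150,370,280))):
    f=np.load(f"pics/{n}0.npz");print(n);measure(f['p'],f['d'],camera_params(n),w)
E
```

```text
top
n pix 7251 center [ 0.5712 -0.0763  0.1722] normal [-0.4165 -0.1191  0.9013] tilt 25.67 radius 0.12219998240470886 hub [0.0009 0.0011 0.0197] 90
white [370. 170.] 1027 mid [0.0885 0.0184 0.0418] r 0.0904 az 11.8 axis az -76.0 topz 0.0455
white [429. 204.] 900 mid [ 0.0299 -0.0797  0.0422] r 0.0851 az -69.4 axis az -165.9 topz 0.0454
scene
n pix 51 center [ 0.5918 -0.0839  0.1799] normal [-0.4193 -0.1218  0.8996] tilt 25.89 radius 0.10696706920862198 hub [-0.0179  0.006   0.0191] 53
white [319. 207.] 663 mid [0.0705 0.0203 0.0404] r 0.0734 az 16.0 axis az -75.8 topz 0.0449
white [268. 240.] 587 mid [ 0.0144 -0.0772  0.0412] r 0.0786 az -79.4 axis az 14.6 topz 0.0453
```

The fit agrees with the given sizes: radius 122 mm, tilt 25.7°, hub 20 mm high, tube tops at 45 mm. The far tube's station points exactly uphill, so the far and near stations hold tubes level, while the left and right stations tilt them 26°.

The tool stays vertical, so I need the pick and place stations to have the same inclination. My plan:
1. Cage the right tube with loose jaws and turn the disc 45° clockwise. This puts the right tube near-right and the empty left-opposite station near-left, both at 18°.
2. Grip and pull the tube.
3. Yaw about 96° and press it in near-left, straight across from the far tube.

```bash
cat > g.py <<'E'
from h import *
from rig import telemetry
C=np.array([.5715,-.0762,.1722]);n=np.array([-.4165,-.1191,.9013]);n/=np.linalg.norm(n)
up=np.array([0,0,1])-n[2]*n;up/=np.linalg.norm(up);lf=np.cross(n,up)
def st(th,z=.03,r=.086):  # point & tangent at angle th (deg from uphill, ccw)
    a=np.radians(th);R=up*np.cos(a)+lf*np.sin(a);T=-up*np.sin(a)+lf*np.cos(a)
    return C+r*R+z*n,T
def go(target,az):
    s=telemetry.observe();R=s['tool_rot'];v=R.T@(target-s['position'])*100
    caz=np.degrees(np.arctan2(R[1,0],R[0,0]));t=-((az-caz+180)%360-180)
    print('target',np.round(target,4),'az %.1f'%az,'-> tx %.2f ty %.2f tz %.2f turn %.1f'%(*v,t))
def pose(th,raise_=.004,lift=0.,flip=0):
    P,T=st(th);az=np.degrees(np.arctan2(T[1],T[0]))+flip
    return P+n*lift+np.array([0,0,raise_]),az
E
python3 - <<'E'
from g import *
print(telemetry.observe()['q'])
for th in(0,90,180,-90,-135,135):print(th,st(th),pose(th)[1])
P,az=pose(-90);go(P+[0,0,.12],az);go(P+[0,0,.12]-0.1*0,az)
E
```

```text
[-8.14911658e+01  2.18370466e+01  7.43793604e+01  5.05932410e-04
  8.38592254e+01 -1.23352225e+01]
0 (array([ 0.63352976, -0.05846232,  0.23649373]), array([-2.74934542e-01,  9.61462946e-01, -1.38777878e-17])) 105.95811335819543
90 (array([0.53536062, 0.00291281, 0.19923902]), array([-0.8665671 , -0.24779866, -0.43319429])) -164.04188664180458
180 (array([ 0.48448022, -0.10108369,  0.16198431]), array([ 2.74934542e-01, -9.61462946e-01, -3.91732125e-17])) -74.04188664180458
-90 (array([ 0.58264936, -0.16245882,  0.19923902]), array([0.8665671 , 0.24779866, 0.43319429])) 15.95811335819543
-135 (array([ 0.52302712, -0.15330963,  0.17289596]), array([ 0.80716355, -0.50463686,  0.30631462])) -32.01353126312241
135 (array([ 0.48958893, -0.03637423,  0.17289596]), array([-0.41834739, -0.85507708, -0.30631462])) -116.07024202048673
target [ 0.5826 -0.1625  0.3232] az 16.0 -> tx 48.67 ty -19.07 tz -7.51 turn 4.9
target [ 0.5826 -0.1625  0.3232] az 16.0 -> tx 48.67 ty -19.07 tz -7.51 turn 4.9
```

apply_moves(motion=[{"tx": 3,"ty": -1,"tz": -4,"turn": 0,"jaw": 0.3},{"tx": 6.5,"ty": -2.5,"tz": -7.5,"turn": 0,"jaw": 0.3},{"tx": 10,"ty": -4,"tz": -7.5,"turn": 0,"jaw": 0.3},{"tx": 14,"ty": -5.5,"tz": -7.5,"turn": 0,"jaw": 0.3},{"tx": 18,"ty": -7,"tz": -7.5,"turn": 4.9,"jaw": 0.3}])

```text
time_s: 0.52
position: [0.3298, -0.3921, 0.3236]
tool_rot: [[0.962, 0.274, 0.001], [0.274, -0.962, -0.0], [0.0, 0.0, -1.0]]
ft_force: [0.7, -0.8, 0.3]
grip_width: 0.0555
```

Run:
```python
from g import *
P,az=pose(-90);go(P+[0,0,.12],az)
```

```text
target [ 0.5826 -0.1625  0.3232] az 16.0 -> tx 30.61 ty -15.15 tz 0.05 turn -0.1
```

apply_moves(motion=[{"tx": 3.6,"ty": -1.8,"tz": 0},{"tx": 7.2,"ty": -3.6,"tz": 0},{"tx": 10.8,"ty": -5.4,"tz": 0},{"tx": 14.4,"ty": -7.2,"tz": 0},{"tx": 18,"ty": -9,"tz": 0}])

```text
invalid input
```

apply_moves(motion=[{"tx": 3.6,"ty": -1.8,"tz": 0},{"tx": 7.2,"ty": -3.6,"tz": 0},{"tx": 10.8,"ty": -5.3,"tz": 0},{"tx": 12.6,"ty": -6.1,"tz": 0},{"tx": 12.6,"ty": -6.1,"tz": 0}])

```text
invalid input
```

Run:
```python
from g import *
from rig import get_image
P,az=pose(-90);go(P+[0,0,.12],az)
c=camera_params("wrist");p,d=get_image("wrist");cv2.imwrite("pics/w1.png",p[...,::-1])
measure(p,d,c,(0,0,640,400))
```

```text
target [ 0.5826 -0.1625  0.3232] az 16.0 -> tx 30.61 ty -15.15 tz 0.05 turn -0.1
n pix 21 center [ 0.336  -0.837   0.0983] normal [ 0.2275 -0.973   0.0378] tilt 87.83 radius 0.01751035451889038 hub None 0
```

View pics/w1.png

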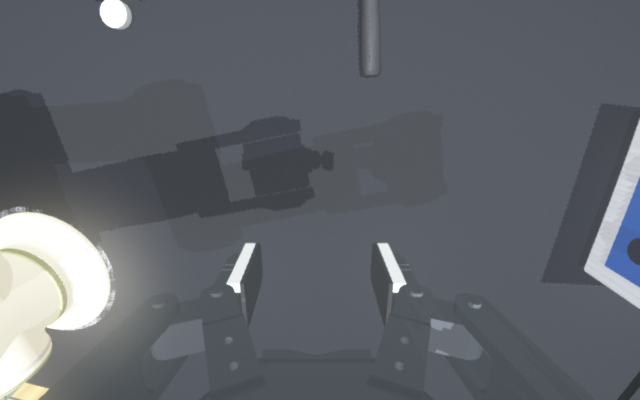

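The wrist picture shows only bare bench, because both moves were refused: every row needs all its keys. I'll resend them complete.

apply_moves(motion=[{"tx": 3.6,"ty": -1.8,"tz": 0,"turn": 0,"jaw": 0.3},{"tx": 7.2,"ty": -3.6,"tz": 0,"turn": 0,"jaw": 0.3},{"tx": 10.8,"ty": -5.4,"tz": 0,"turn": 0,"jaw": 0.3},{"tx": 14.4,"ty": -7.2,"tz": 0,"turn": 0,"jaw": 0.3},{"tx": 18,"ty": -9,"tz": 0,"turn": 0,"jaw": 0.3}])

```text
time_s: 0.98
position: [0.4839, -0.2512, 0.3241]
tool_rot: [[0.963, 0.268, 0.002], [0.268, -0.963, 0.003], [0.003, -0.002, -1.0]]
ft_force: [0.1, -1.2, -0.4]
grip_width: 0.0555
```

apply_moves(motion=[{"tx": 3.6,"ty": -1.8,"tz": 0,"turn": 0,"jaw": 0.3},{"tx": 7.2,"ty": -3.6,"tz": 0,"turn": 0,"jaw": 0.3},{"tx": 10.8,"ty": -5.3,"tz": 0,"turn": 0,"jaw": 0.3},{"tx": 12.6,"ty": -6.1,"tz": 0,"turn": 0,"jaw": 0.3},{"tx": 12.6,"ty": -6.1,"tz": 0,"turn": 0,"jaw": 0.3}])

```text
time_s: 1.4
position: [0.5912, -0.1556, 0.3232]
tool_rot: [[0.962, 0.272, 0.001], [0.272, -0.962, 0.004], [0.002, -0.004, -1.0]]
ft_force: [-0.4, -0.8, -0.2]
grip_width: 0.0558
```

Run:
```python
from g import *
from rig import get_image
P,az=pose(-90);go(P+[0,0,.12],az);go(P,az)
print(telemetry.observe()['q'])
c=camera_params("wrist");p,d=get_image("wrist");cv2.imwrite("pics/w2.png",p[...,::-1])
measure(p,d,c,(0,0,640,400))
```

```text
target [ 0.5826 -0.1625  0.3232] az 16.0 -> tx -1.01 ty 0.43 tz -0.01 turn -0.1
target [ 0.5826 -0.1625  0.2032] az 16.0 -> tx -1.03 ty 0.47 tz 11.99 turn -0.1
[-25.92703465  26.24735459  54.95310558   0.24878556  98.85335541
  48.30095966]
n pix 5377 center [ 0.5764 -0.0715  0.1763] normal [-0.4175 -0.1208  0.9006] tilt 25.76 radius 0.11812125146389008 hub [-0.0036 -0.0049  0.0197] 307
white [198. 113.] 5741 mid [0.0849 0.0125 0.0414] r 0.0858 az 8.4 axis az -75.3 topz 0.0452
white [325. 165.] 1026 mid [ 0.0632 -0.0768  0.0401] r 0.0994 az -50.6 axis az -135.5 topz 0.0449
```

View pics/w2.png

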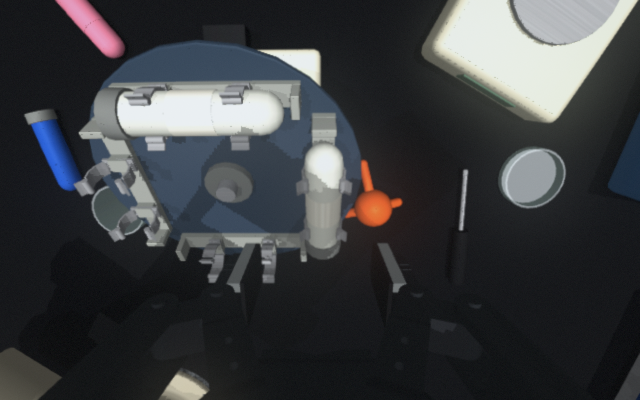

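The wrist view shows the cap of the right tube towards the robot, and the hub fix agrees with the top view within 2 mm. Now I'll descend around the right tube with the jaws loose.

apply_moves(motion=[{"tx": -1.0,"ty": 0.5,"tz": 0,"turn": 0,"jaw": 0.3},{"tx": -1.0,"ty": 0.5,"tz": 3,"turn": 0,"jaw": 0.3},{"tx": -1.0,"ty": 0.5,"tz": 6,"turn": 0,"jaw": 0.3},{"tx": -1.0,"ty": 0.5,"tz": 8,"turn": 0,"jaw": 0.3},{"tx": -1.0,"ty": 0.5,"tz": 8,"turn": 0,"jaw": 0.3}])

```text
time_s: 1.87
position: [0.5789, -0.1654, 0.2394]
tool_rot: [[0.963, 0.269, -0.007], [0.269, -0.963, 0.007], [-0.005, -0.009, -1.0]]
ft_force: [-0.9, 1.1, -0.3]
grip_width: 0.0556
```

Run:
```python
from g import *
P,az=pose(-90);go(P,az)
```

```text
target [ 0.5826 -0.1625  0.2032] az 16.0 -> tx 0.46 ty -0.15 tz 3.61 turn -0.4
```

apply_moves(motion=[{"tx": 0.4,"ty": -0.1,"tz": 1.5,"turn": 0,"jaw": 0.3},{"tx": 0.4,"ty": -0.1,"tz": 3,"turn": 0,"jaw": 0.3},{"tx": 0.4,"ty": -0.1,"tz": 3.6,"turn": 0,"jaw": 0.3},{"tx": 0.4,"ty": -0.1,"tz": 3.6,"turn": 0,"jaw": 0.3}])

```text
time_s: 2.2
position: [0.5815, -0.164, 0.2033]
tool_rot: [[0.963, 0.268, -0.008], [0.268, -0.963, 0.007], [-0.006, -0.009, -1.0]]
ft_force: [-0.6, -0.4, 0.2]
grip_width: 0.0554
```

Run:
```python
from g import *
for th in(-90,-94,-99,-105,-111,-117):
    P,az=pose(th);go(P,az)
```

```text
target [ 0.5826 -0.1625  0.2032] az 16.0 -> tx 0.15 ty -0.12 tz 0.01 turn -0.4
target [ 0.5774 -0.1637  0.2006] az 11.5 -> tx -0.39 ty -0.13 tz 0.27 turn 4.0
target [ 0.5707 -0.1648  0.1974] az 6.0 -> tx -1.06 ty -0.21 tz 0.60 turn 9.5
target [ 0.5626 -0.1652  0.1936] az -0.6 -> tx -1.85 ty -0.38 tz 0.99 turn 16.1
target [ 0.5544 -0.1646  0.1899] az -7.1 -> tx -2.62 ty -0.65 tz 1.37 turn 22.6
target [ 0.5462 -0.1631  0.1863] az -13.5 -> tx -3.37 ty -1.01 tz 1.73 turn 29.1
```

apply_moves(motion=[{"tx": -0.4,"ty": -0.15,"tz": 0.25,"turn": 4,"jaw": 0.3},{"tx": -1.05,"ty": -0.2,"tz": 0.6,"turn": 9.5,"jaw": 0.3},{"tx": -1.85,"ty": -0.4,"tz": 1.0,"turn": 16,"jaw": 0.3},{"tx": -2.6,"ty": -0.65,"tz": 1.35,"turn": 22.5,"jaw": 0.3},{"tx": -3.35,"ty": -1.0,"tz": 1.75,"turn": 29,"jaw": 0.3}])

```text
time_s: 2.62
position: [0.5467, -0.1644, 0.1882]
tool_rot: [[0.971, -0.239, -0.004], [-0.239, -0.971, 0.005], [-0.005, -0.004, -1.0]]
ft_force: [1.1, -1.6, 0.6]
grip_width: 0.0555
```

Run:
```python
from g import *
from rig import get_image
for th in(-122,-127,-132,-135,-138):
    P,az=pose(th);go(P,az)
p,d=get_image("top");measure(p,d,camera_params("top"),(290,130,455,300))
```

```text
target [ 0.5396 -0.1612  0.1835] az -18.8 -> tx -0.76 ty -0.14 tz 0.47 turn 5.0
target [ 0.533  -0.1586  0.1808] az -23.9 -> tx -1.46 ty -0.23 tz 0.74 turn 10.1
target [ 0.5267 -0.1555  0.1783] az -29.0 -> tx -2.15 ty -0.39 tz 1.00 turn 15.2
target [ 0.523  -0.1533  0.1769] az -32.0 -> tx -2.56 ty -0.51 tz 1.14 turn 18.2
target [ 0.5194 -0.1509  0.1756] az -35.0 -> tx -2.96 ty -0.65 tz 1.28 turn 21.2
n pix 6645 center [ 0.5713 -0.0762  0.1722] normal [-0.4163 -0.1188  0.9014] tilt 25.65 radius 0.12217573076486588 hub [0.0008 0.0009 0.0195] 90
white [375. 170.] 1023 mid [0.0893 0.0116 0.0419] r 0.0901 az 7.4 axis az 99.6 topz 0.0454
white [426. 188.] 241 mid [ 0.056  -0.0729  0.0402] r 0.0919 az -52.5 axis az 171.7 topz 0.0444
```

The disc turned only 4.5°: at 55 mm the fingers slid past outside the clip arms. I'll go back to the tube's present place (about −94.5°) and narrow the jaws so the fingers sit between the clips.

Run:
```python
from g import *
for th in(-112,-106,-100,-94.5):
    P,az=pose(th);go(P,az)
```

```text
target [ 0.553  -0.1644  0.1893] az -8.2 -> tx 0.78 ty -0.13 tz -0.20 turn -6.0
target [ 0.5612 -0.1651  0.193 ] az -1.7 -> tx 1.59 ty -0.26 tz -0.58 turn -12.5
target [ 0.5693 -0.1649  0.1968] az 4.9 -> tx 2.37 ty -0.49 tz -0.96 turn -19.1
target [ 0.5767 -0.1639  0.2003] az 11.0 -> tx 3.06 ty -0.77 tz -1.32 turn -25.2
```

apply_moves(motion=[{"tx": 0.8,"ty": -0.15,"tz": -0.3,"turn": -6,"jaw": 0.3},{"tx": 1.6,"ty": -0.25,"tz": -0.7,"turn": -12.5,"jaw": 0.3},{"tx": 2.35,"ty": -0.5,"tz": -1.05,"turn": -19,"jaw": 0.3},{"tx": 3.05,"ty": -0.75,"tz": -1.35,"turn": -25,"jaw": 0.3},{"tx": 3.05,"ty": -0.75,"tz": -1.35,"turn": -25,"jaw": 0.1}])

```text
time_s: 3.08
position: [0.5779, -0.1646, 0.2026]
tool_rot: [[0.981, 0.193, -0.004], [0.193, -0.981, 0.005], [-0.003, -0.005, -1.0]]
ft_force: [-0.4, 0.0, 0.0]
grip_width: 0.0471
```

Run:
```python
from g import *
from rig import get_image
P,az=pose(-94.5);go(P,az)
p,d=get_image("top");measure(p,d,camera_params("top"),(290,130,455,300))
```

```text
target [ 0.5767 -0.1639  0.2003] az 11.0 -> tx -0.10 ty -0.10 tz 0.23 turn 0.2
n pix 6487 center [ 0.571  -0.0766  0.1721] normal [-0.4167 -0.1186  0.9013] tilt 25.67 radius 0.12237638980150223 hub [0.0013 0.0009 0.0196] 90
white [377. 169.] 1012 mid [0.0901 0.0086 0.0419] r 0.0905 az 5.4 axis az 97.4 topz 0.0454
```

apply_moves(motion=[{"tx": -0.45,"ty": -0.1,"tz": 0.4,"turn": 3,"jaw": 0.1},{"tx": -0.45,"ty": -0.1,"tz": 0.4,"turn": 3,"jaw": -0.2},{"tx": -0.45,"ty": -0.1,"tz": 0.4,"turn": 3,"jaw": -0.2}])

```text
time_s: 3.38
position: [0.5722, -0.1645, 0.1984]
tool_rot: [[0.991, 0.135, -0.005], [0.135, -0.991, 0.005], [-0.004, -0.006, -1.0]]
ft_force: [-0.3, -0.1, 0.1]
grip_width: 0.0339
```

Run:
```python
from g import *
for th in(-97,-101,-106,-111,-116,-121):
    P,az=pose(th);go(P,az)
```

```text
target [ 0.5734 -0.1644  0.1987] az 8.2 -> tx 0.12 ty 0.01 tz -0.03 turn -0.4
target [ 0.568  -0.165   0.1961] az 3.8 -> tx -0.42 ty -0.00 tz 0.23 turn 4.0
target [ 0.5612 -0.1651  0.193 ] az -1.7 -> tx -1.10 ty -0.08 tz 0.55 turn 9.5
target [ 0.5544 -0.1646  0.1899] az -7.1 -> tx -1.77 ty -0.22 tz 0.86 turn 14.9
target [ 0.5476 -0.1634  0.1869] az -12.5 -> tx -2.42 ty -0.43 tz 1.16 turn 20.2
target [ 0.5409 -0.1616  0.1841] az -17.7 -> tx -3.06 ty -0.70 tz 1.45 turn 25.5
```

apply_moves(motion=[{"tx": -0.4,"ty": 0,"tz": 0.2,"turn": 2,"jaw": -0.2},{"tx": -1.1,"ty": -0.1,"tz": 0.5,"turn": 6,"jaw": -0.2},{"tx": -1.75,"ty": -0.2,"tz": 0.8,"turn": 11,"jaw": -0.2},{"tx": -2.4,"ty": -0.4,"tz": 1.1,"turn": 16,"jaw": -0.2},{"tx": -3.05,"ty": -0.7,"tz": 1.4,"turn": 21,"jaw": -0.2}])

```text
time_s: 3.8
position: [0.5411, -0.1618, 0.1849]
tool_rot: [[0.972, -0.233, -0.003], [-0.233, -0.972, 0.005], [-0.004, -0.004, -1.0]]
ft_force: [2.5, 0.4, 1.0]
grip_width: 0.0342
```

Run:
```python
from g import *
from rig import get_image
p,d=get_image("top");measure(p,d,camera_params("top"),(290,130,455,300))
for th in(-121,-126,-131,-135,-138,-141):
    P,az=pose(th);go(P,az)
```

```text
n pix 6980 center [ 0.5704 -0.0767  0.1734] normal [-0.4164 -0.1189  0.9014] tilt 25.66 radius 0.12238283455371857 hub [0.0008 0.0012 0.0196] 90
white [395. 171.] 945 mid [ 0.0877 -0.019   0.0422] r 0.0897 az -12.2 axis az -101.2 topz 0.0456
target [ 0.5409 -0.1616  0.1841] az -17.7 -> tx 0.12 ty 0.02 tz 0.03 turn 4.0
target [ 0.5343 -0.1592  0.1813] az -22.9 -> tx -0.57 ty -0.06 tz 0.31 turn 9.2
target [ 0.528  -0.1562  0.1788] az -28.0 -> tx -1.26 ty -0.20 tz 0.57 turn 14.3
target [ 0.523  -0.1533  0.1769] az -32.0 -> tx -1.81 ty -0.36 tz 0.76 turn 18.3
target [ 0.5194 -0.1509  0.1756] az -35.0 -> tx -2.21 ty -0.51 tz 0.90 turn 21.2
target [ 0.516  -0.1484  0.1743] az -37.9 -> tx -2.61 ty -0.67 tz 1.03 turn 24.2
```

The disc is following now (turned 25°, about 5.5° behind the tool). I'll carry on to −141° on the tool so the disc stops near −135°.

apply_moves(motion=[{"tx": -0.55,"ty": -0.05,"tz": 0.3,"turn": 4,"jaw": -0.2},{"tx": -1.25,"ty": -0.2,"tz": 0.55,"turn": 9,"jaw": -0.2},{"tx": -1.8,"ty": -0.35,"tz": 0.75,"turn": 13,"jaw": -0.2},{"tx": -2.2,"ty": -0.5,"tz": 0.9,"turn": 16,"jaw": -0.2},{"tx": -2.6,"ty": -0.65,"tz": 1.0,"turn": 18,"jaw": -0.2}])

```text
time_s: 4.27
position: [0.5161, -0.1489, 0.1749]
tool_rot: [[0.85, -0.527, -0.005], [-0.527, -0.85, 0.005], [-0.007, -0.002, -1.0]]
ft_force: [1.0, -2.2, -0.8]
grip_width: 0.0345
```

Run:
```python
from g import *
from rig import get_image
p,d=get_image("top");cv2.imwrite("pics/top3.png",cv2.resize(p[120:310,270:470,::-1],None,fx=3,fy=3))
measure(p,d,camera_params("top"),(290,130,455,300))
for th in(-141,-138,-135,-133):
    P,az=pose(th);go(P,az)
```

```text
n pix 6890 center [ 0.5712 -0.0761  0.1729] normal [-0.4164 -0.1186  0.9014] tilt 25.66 radius 0.12184040993452072 hub [0.0006 0.0006 0.0196] 91
white [411. 177.] 864 mid [ 0.0754 -0.046   0.0426] r 0.0883 az -31.4 axis az -120.0 topz 0.0456
target [ 0.516  -0.1484  0.1743] az -37.9 -> tx 0.04 ty -0.03 tz 0.05 turn 6.1
target [ 0.5194 -0.1509  0.1756] az -35.0 -> tx 0.47 ty 0.01 tz -0.08 turn 3.1
target [ 0.523  -0.1533  0.1769] az -32.0 -> tx 0.90 ty 0.02 tz -0.22 turn 0.2
target [ 0.5255 -0.1548  0.1778] az -30.0 -> tx 1.18 ty 0.02 tz -0.32 turn -1.8
```

View pics/top3.png

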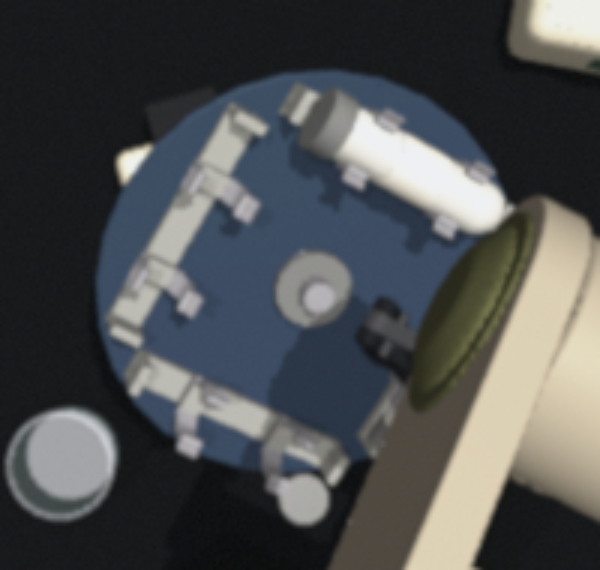

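The top view shows the far tube now at upper right (410,165). The empty stations are upper left (190,225) and near-left (230,420). The disc has turned 44.3°, as wanted. Next I'll centre on the tube and grip it.

apply_moves(motion=[{"tx": 0.5,"ty": 0,"tz": -0.1,"turn": 0,"jaw": -0.2},{"tx": 1.0,"ty": 0,"tz": -0.25,"turn": 0,"jaw": -0.2},{"tx": 1.0,"ty": 0,"tz": -0.25,"turn": 0,"jaw": -0.2},{"tx": 1.0,"ty": 0,"tz": -0.25,"turn": 0,"jaw": -0.4},{"tx": 1.0,"ty": 0,"tz": -0.25,"turn": 0,"jaw": -0.4}], squeeze=80)

```text
time_s: 4.73
position: [0.5244, -0.1541, 0.1773]
tool_rot: [[0.85, -0.527, -0.005], [-0.527, -0.85, 0.005], [-0.007, -0.002, -1.0]]
ft_force: [0.8, -1.7, 0.0]
grip_width: 0.0278
```

Run:
```python
from g import *
for l in (0,.01,.03,.05,.1):
    P,az=pose(-134.3,lift=l);go(P,az)
```

```text
target [ 0.5239 -0.1538  0.1772] az -31.3 -> tx -0.06 ty 0.01 tz 0.01 turn -0.5
target [ 0.5197 -0.155   0.1862] az -31.3 -> tx -0.36 ty 0.33 tz -0.89 turn -0.5
target [ 0.5114 -0.1574  0.2043] az -31.3 -> tx -0.95 ty 0.97 tz -2.69 turn -0.5
target [ 0.5031 -0.1598  0.2223] az -31.3 -> tx -1.55 ty 1.61 tz -4.49 turn -0.5
target [ 0.4822 -0.1657  0.2673] az -31.3 -> tx -3.03 ty 3.20 tz -8.99 turn -0.5
```

apply_moves(motion=[{"tx": 0,"ty": 0,"tz": 0,"turn": 0,"jaw": -1},{"tx": 0,"ty": 0,"tz": 0,"turn": 0,"jaw": -1},{"tx": -0.15,"ty": 0.15,"tz": -0.45,"turn": 0,"jaw": -1},{"tx": -0.35,"ty": 0.35,"tz": -0.9,"turn": 0,"jaw": -1},{"tx": -0.35,"ty": 0.35,"tz": -0.9,"turn": 0,"jaw": -1}])

```text
time_s: 5.15
position: [0.5194, -0.1551, 0.1869]
tool_rot: [[0.85, -0.527, -0.005], [-0.527, -0.85, 0.005], [-0.007, -0.002, -1.0]]
ft_force: [3.1, 0.7, -4.4]
grip_width: 0.0278
```

Run:
```python
from g import *
from rig import get_image
s=telemetry.observe();print(s['position'],s['grip_width'],n@s['ft_force'],s['ft_force'],n@(s['position']-C)-.004*n[2])
p,d=get_image("wrist");cv2.imwrite("pics/w4.png",p[...,::-1])
```

```text
[ 0.51936758 -0.15510735  0.18693864] 0.027792258345766242 -5.322243689894781 [ 3.14451983  0.69894454 -4.35959565] 0.0407897826475168
```

View pics/w4.png

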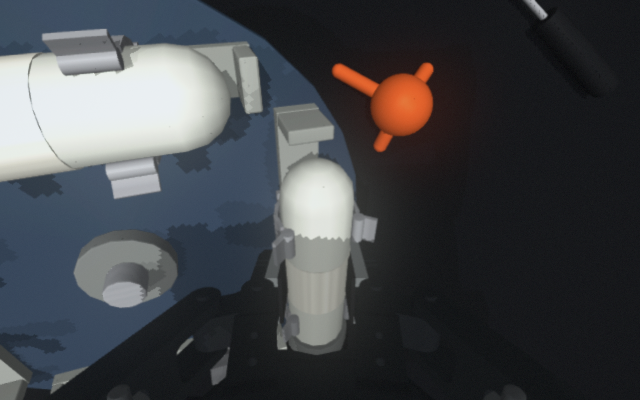

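The pads hold the tube (320,270), and the force is 5.3 N after 10 mm, matching the disc's spring. I'll keep pulling along the disc normal.

apply_moves(motion=[{"tx": -0.2,"ty": 0.2,"tz": -0.6,"turn": 0,"jaw": -1},{"tx": -0.4,"ty": 0.45,"tz": -1.25,"turn": 0,"jaw": -1},{"tx": -0.6,"ty": 0.65,"tz": -1.85,"turn": 0,"jaw": -1},{"tx": -0.85,"ty": 0.9,"tz": -2.5,"turn": 0,"jaw": -1},{"tx": -1.05,"ty": 1.1,"tz": -3.15,"turn": 0,"jaw": -1}])

```text
time_s: 5.62
position: [0.5044, -0.1593, 0.2192]
tool_rot: [[0.85, -0.527, -0.005], [-0.527, -0.85, 0.004], [-0.006, -0.001, -1.0]]
ft_force: [-0.4, 0.1, 0.1]
grip_width: 0.0275
```

apply_moves(motion=[{"tx": -0.3,"ty": 0.3,"tz": -0.9,"turn": 0,"jaw": -1},{"tx": -0.6,"ty": 0.65,"tz": -1.8,"turn": 0,"jaw": -1},{"tx": -0.9,"ty": 0.95,"tz": -2.7,"turn": 0,"jaw": -1},{"tx": -1.2,"ty": 1.3,"tz": -3.6,"turn": 0,"jaw": -1},{"tx": -1.2,"ty": 1.3,"tz": -3.6,"turn": 0,"jaw": -1}])

```text
time_s: 6.03
position: [0.4873, -0.1647, 0.2576]
tool_rot: [[0.849, -0.528, -0.002], [-0.528, -0.849, 0.002], [-0.003, -0.001, -1.0]]
ft_force: [0.0, 0.6, 0.0]
grip_width: 0.0278
```

Run:
```python
from g import *
from rig import get_image
s=telemetry.observe();print(s['position'],s['grip_width'],n@s['ft_force'],n@(s['position']-C)-.004*n[2],s['q'])
p,d=get_image("top");measure(p,d,camera_params("top"),(290,130,455,300))
p,d=get_image("scene");cv2.imwrite("pics/s5.png",cv2.resize(p[100:300,160:420,::-1],None,fx=3,fy=3))
```

```text
[ 0.48727328 -0.16472558  0.25759204] 0.027785533496589177 -0.05773382384011473 0.11898254607734321 [-3.19126305e+01  1.78890170e+01  7.87969216e+01  6.16030335e-02
  8.34815440e+01  8.99296097e+01]
n pix 7567 center [ 0.571  -0.0761  0.1732] normal [-0.4164 -0.1191  0.9013] tilt 25.67 radius 0.12208342552185059 hub [0.0009 0.0006 0.0196] 90
white [411. 178.] 861 mid [ 0.0747 -0.0471  0.0426] r 0.0883 az -32.2 axis az -121.4 topz 0.0456
```

View pics/s5.png

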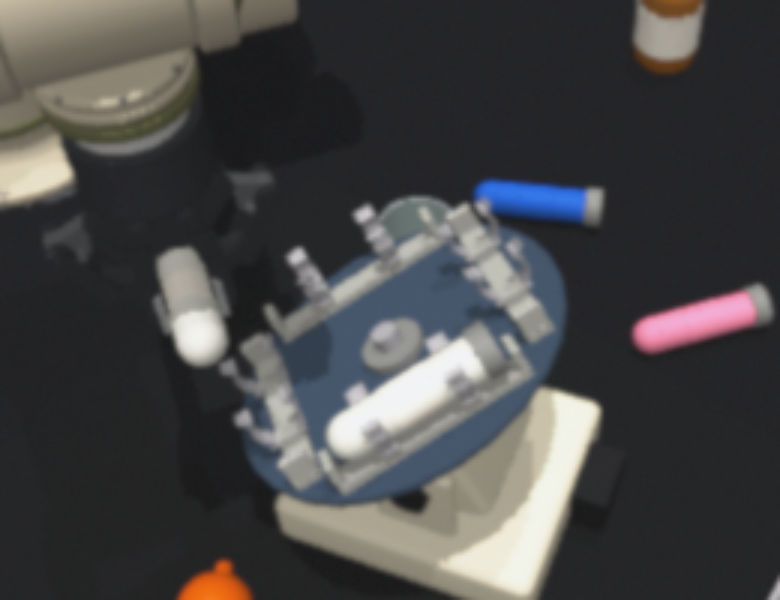

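The tube is out and held (195,300 in the crop), with the other tube still home on the disc. The disc now reads −45.6°, so the target station is at 134.4°. I'll carry the tube over it and yaw.

Run:
```python
from g import *
P,az=pose(134.4,lift=.09,flip=180);go(P,az)
```

```text
target [ 0.4525 -0.0463  0.2583] az 63.3 -> tx -9.19 ty -8.18 tz -0.20 turn -95.2
```

apply_moves(motion=[{"tx": -1.8,"ty": -1.6,"tz": -0.2,"turn": -7,"jaw": -1},{"tx": -3.6,"ty": -3.2,"tz": -0.2,"turn": -14,"jaw": -1},{"tx": -5.4,"ty": -4.8,"tz": -0.2,"turn": -21,"jaw": -1},{"tx": -7.2,"ty": -6.4,"tz": -0.2,"turn": -28,"jaw": -1},{"tx": -9.2,"ty": -8.2,"tz": -0.2,"turn": -35,"jaw": -1}])

```text
time_s: 6.55
position: [0.4521, -0.0452, 0.2576]
tool_rot: [[0.998, 0.061, -0.005], [0.061, -0.998, 0.005], [-0.005, -0.005, -1.0]]
ft_force: [0.5, 0.3, -0.2]
grip_width: 0.0276
```

apply_moves(motion=[{"tx": 0,"ty": 0,"tz": 0,"turn": -7,"jaw": -1},{"tx": 0,"ty": 0,"tz": 0,"turn": -14,"jaw": -1},{"tx": 0,"ty": 0,"tz": 0,"turn": -21,"jaw": -1},{"tx": 0,"ty": 0,"tz": 0,"turn": -28,"jaw": -1},{"tx": 0,"ty": 0,"tz": 0,"turn": -35,"jaw": -1}])

```text
time_s: 6.97
position: [0.452, -0.045, 0.257]
tool_rot: [[0.779, 0.627, -0.006], [0.627, -0.779, 0.005], [-0.002, -0.008, -1.0]]
ft_force: [-0.0, -0.0, -1.2]
grip_width: 0.0275
```

Run:
```python
from g import *
P,az=pose(134.4,lift=.06,flip=180);go(P,az)
```

```text
target [ 0.465  -0.0428  0.2313] az 63.3 -> tx 1.16 ty 0.66 tz 2.57 turn -24.5
```

apply_moves(motion=[{"tx": 0,"ty": 0,"tz": 0,"turn": -7,"jaw": -1},{"tx": 0,"ty": 0,"tz": 0,"turn": -14,"jaw": -1},{"tx": 0.5,"ty": 0.3,"tz": 1,"turn": -21,"jaw": -1},{"tx": 1.15,"ty": 0.65,"tz": 2.5,"turn": -24.5,"jaw": -1},{"tx": 1.15,"ty": 0.65,"tz": 2.5,"turn": -24.5,"jaw": -1}])

```text
time_s: 7.38
position: [0.4646, -0.0423, 0.2293]
tool_rot: [[0.447, 0.895, -0.011], [0.895, -0.446, 0.007], [0.001, -0.013, -1.0]]
ft_force: [0.0, 0.3, -1.1]
grip_width: 0.0274
```

Run:
```python
from g import *
from rig import get_image
for l in(.06,.03,.0):
    P,az=pose(134.4,lift=l,flip=180);go(P,az)
s=telemetry.observe();print(s['tool_rot'].round(3))
p,d=get_image("top");measure(p,d,camera_params("top"),(290,130,455,300))
# held tube: bright low-saturation points near grasp, and their line
for nm in("scene","wrist"):
    c=camera_params(nm);p,d=get_image(nm);X=cloud(p,d,c);hsv=cv2.cvtColor(p,cv2.COLOR_RGB2HSV)
    cv2.imwrite(f"pics/{nm}6.png",p[...,::-1])
    Lc=(X-s['position'])@s['tool_rot']
    m=np.isfinite(X[...,2])&(abs(Lc[...,1])<.014)&(abs(Lc[...,0])<.07)&(abs(Lc[...,2])<.05)&(hsv[...,1]<60)&(hsv[...,2]>60)
    T=Lc[m];print(nm,m.sum())
    for a in np.arange(-.07,.07,.01):
        k=(T[:,0]>a)&(T[:,0]<=a+.01)
        if k.sum()>8:
            v,u=np.where(m);v,u=v[k],u[k];print(round(a+.005,3),k.sum(),'top(min z)',np.percentile(T[k,2],5).round(4),'ymean',T[k,1].mean().round(4),u.mean().round(),v.mean().round())
```

```text
target [ 0.465  -0.0428  0.2313] az 63.3 -> tx -0.02 ty 0.05 tz -0.19 turn 0.1
target [ 0.4775 -0.0392  0.2042] az 63.3 -> tx 0.85 ty 1.05 tz 2.50 turn 0.1
target [ 0.49   -0.0356  0.1772] az 63.3 -> tx 1.72 ty 2.04 tz 5.19 turn 0.1
[[ 0.447  0.895 -0.011]
 [ 0.895 -0.446  0.007]
 [ 0.001 -0.013 -1.   ]]
n pix 6730 center [ 0.5704 -0.0763  0.1729] normal [-0.4166 -0.1188  0.9013] tilt 25.67 radius 0.12222445011138916 hub [0.0015 0.0007 0.0196] 92
white [411. 178.] 864 mid [ 0.0754 -0.0468  0.0426] r 0.0888 az -31.8 axis az -121.4 topz 0.0456
scene 470
-0.055 52 top(min z) 0.0025 ymean 0.0039 236.0 176.0
-0.045 54 top(min z) 0.0019 ymean 0.0055 241.0 175.0
-0.035 65 top(min z) -0.0013 ymean 0.0062 246.0 174.0
-0.025 59 top(min z) -0.0051 ymean 0.0061 250.0 171.0
-0.015 60 top(min z) -0.0087 ymean 0.0057 254.0 167.0
0.025 10 top(min z) -0.0196 ymean 0.0085 273.0 158.0
0.035 64 top(min z) -0.0239 ymean 0.0053 277.0 157.0
0.045 73 top(min z) -0.0239 ymean 0.0064 281.0 159.0
0.055 16 top(min z) -0.0213 ymean 0.0058 284.0 153.0
wrist 12001
-0.055 202 top(min z) 0.0006 ymean 0.0009 320.0 349.0
-0.045 747 top(min z) 0.0 ymean 0.0 319.0 340.0
-0.035 505 top(min z) -0.0032 ymean -0.0009 317.0 328.0
-0.025 601 top(min z) -0.0065 ymean -0.0008 317.0 317.0
-0.015 665 top(min z) -0.0105 ymean -0.0007 317.0 305.0
-0.005 941 top(min z) -0.0238 ymean 0.0015 322.0 294.0
0.005 1128 top(min z) -0.0238 ymean 0.0015 323.0 278.0
0.015 1205 top(min z) -0.0207 ymean 0.0008 321.0 261.0
0.025 1240 top(min z) -0.0232 ymean -0.0004 318.0 241.0
0.035 1510 top(min z) -0.0262 ymean -0.0004 318.0 220.0
0.045 2161 top(min z) -0.0266 ymean -0.0004 317.0 193.0
0.055 1096 top(min z) -0.023 ymean -0.0008 317.0 171.0
```

View pics/wrist6.png

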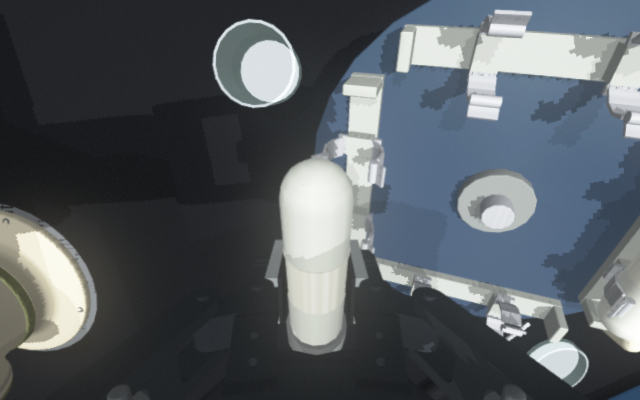

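The held tube slopes about 18°, matching the station, and sits centred between the pads. I'll check where it lies lengthwise before going in.

Run:
```python
from g import *
from rig import get_image
s=telemetry.observe();print(s['position'])
for nm in("wrist","scene"):
    c=camera_params(nm);p,d=get_image(nm);X=cloud(p,d,c);hsv=cv2.cvtColor(p,cv2.COLOR_RGB2HSV)
    L=(X-s['position'])@s['tool_rot']
    m=np.isfinite(X[...,2])&(abs(L[...,1])<.02)&(abs(L[...,0])<.09)&(L[...,2]>-.03)&(L[...,2]<.03)&(hsv[...,1]<60)&(hsv[...,2]>(130 if nm=="wrist" else 60))
    m=cv2.morphologyEx(m.astype(np.uint8),cv2.MORPH_OPEN,np.ones((3,3)))>0
    T=L[m];print(nm,'x range',np.percentile(T[:,0],[0,.5,1,99,99.5,100]).round(4))
    a=np.radians(18);ax=T@[np.cos(a),0,-np.sin(a)];print(' along axis',np.percentile(ax,[0,.5,1,99,99.5,100]).round(4))
```

```text
[ 0.46473987 -0.04271061  0.23212131]
wrist x range [-0.0574 -0.0467 -0.0456  0.0554  0.0558  0.0564]
 along axis [-0.0581 -0.0465 -0.0457  0.0569  0.0571  0.058 ]
scene x range [-0.0609 -0.0602 -0.0598  0.0515  0.0524  0.055 ]
 along axis [-0.0611 -0.0606 -0.0601  0.0535  0.0543  0.0558]
```

Run:
```python
from g import *
s=telemetry.observe()
for l in(.045,.03,.024,.0,-.02):
    P,az=pose(134.4,lift=l,flip=180);go(P+s['tool_rot'][:,0]*.0015,az)
```

```text
target [ 0.4719 -0.0396  0.2177] az 63.3 -> tx 0.60 ty 0.50 tz 1.48 turn -0.1
target [ 0.4781 -0.0378  0.2042] az 63.3 -> tx 1.04 ty 0.99 tz 2.83 turn -0.1
target [ 0.4806 -0.0371  0.1988] az 63.3 -> tx 1.21 ty 1.18 tz 3.37 turn -0.1
target [ 0.4906 -0.0343  0.1772] az 63.3 -> tx 1.91 ty 1.96 tz 5.53 turn -0.1
target [ 0.499  -0.0319  0.1591] az 63.3 -> tx 2.50 ty 2.61 tz 7.33 turn -0.1
```

apply_moves(motion=[{"tx": 0.3,"ty": 0.25,"tz": 0.75,"turn": 0,"jaw": -1},{"tx": 0.6,"ty": 0.5,"tz": 1.5,"turn": 0,"jaw": -1},{"tx": 0.85,"ty": 0.75,"tz": 2.2,"turn": 0,"jaw": -1},{"tx": 1.05,"ty": 1.0,"tz": 2.85,"turn": 0,"jaw": -1},{"tx": 1.05,"ty": 1.0,"tz": 2.85,"turn": 0,"jaw": -1}])

```text
time_s: 8.05
position: [0.4783, -0.0375, 0.2023]
tool_rot: [[0.45, 0.893, -0.008], [0.893, -0.45, 0.006], [0.001, -0.01, -1.0]]
ft_force: [-0.4, -0.1, -0.5]
grip_width: 0.0272
```

Run:
```python
from g import *
from rig import get_image
s=telemetry.observe();print(s['position'],n@s['ft_force'],s['ft_force'])
p,d=get_image("top");measure(p,d,camera_params("top"),(290,130,455,300))
for l in(.03,.02,.01,0,-.02):
    P,az=pose(134.4,lift=l,flip=180);go(P+s['tool_rot'][:,0]*.0015,az)
p,d=get_image("wrist");cv2.imwrite("pics/w7.png",p[...,::-1])
```

```text
[ 0.4783159  -0.03747615  0.20231833] -0.2795874527216358 [-0.376616   -0.13083791 -0.50153183]
n pix 6012 center [ 0.5706 -0.0763  0.1729] normal [-0.4168 -0.1187  0.9012] tilt 25.68 radius 0.12226725369691849 hub [0.0013 0.0006 0.0196] 91
white [411. 178.] 859 mid [ 0.0753 -0.0468  0.0426] r 0.0887 az -31.8 axis az -121.4 topz 0.0454
target [ 0.4781 -0.0378  0.2042] az 63.3 -> tx -0.03 ty -0.00 tz -0.12 turn -0.1
target [ 0.4823 -0.0366  0.1952] az 63.3 -> tx 0.27 ty 0.33 tz 0.78 turn -0.1
target [ 0.4865 -0.0355  0.1862] az 63.3 -> tx 0.56 ty 0.65 tz 1.68 turn -0.1
target [ 0.4906 -0.0343  0.1772] az 63.3 -> tx 0.85 ty 0.98 tz 2.58 turn -0.1
target [ 0.499  -0.0319  0.1591] az 63.3 -> tx 1.44 ty 1.63 tz 4.38 turn -0.1
```

View pics/w7.png

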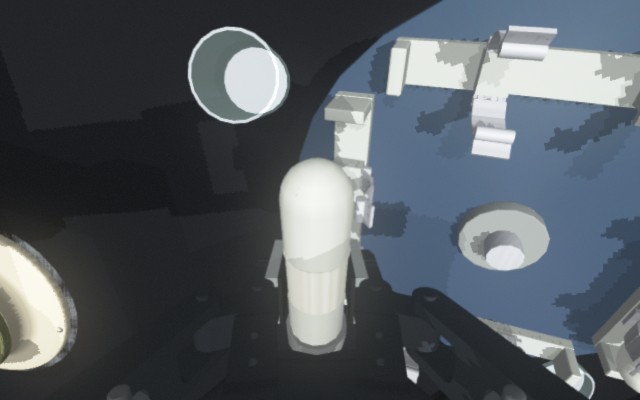

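The tube lies parallel to the rail, with the far end stop at (350,105), and approaches along the disc normal. I'll press gently in steps while watching the force.

apply_moves(motion=[{"tx": 0.15,"ty": 0.15,"tz": 0.4,"turn": 0,"jaw": -1},{"tx": 0.25,"ty": 0.3,"tz": 0.8,"turn": 0,"jaw": -1},{"tx": 0.4,"ty": 0.5,"tz": 1.25,"turn": 0,"jaw": -1},{"tx": 0.55,"ty": 0.65,"tz": 1.7,"turn": 0,"jaw": -1},{"tx": 0.55,"ty": 0.65,"tz": 1.7,"turn": 0,"jaw": -1}])

```text
time_s: 8.57
position: [0.4868, -0.0357, 0.1861]
tool_rot: [[0.45, 0.893, -0.007], [0.893, -0.45, 0.005], [0.001, -0.008, -1.0]]
ft_force: [-0.9, -1.2, 5.3]
grip_width: 0.0276
```

```bash
cat > f.py <<'E'
from g import *
s=telemetry.observe();print(s['position'],'Fn',(n@s['ft_force']).round(2),'F uphill/left',(up@s['ft_force']).round(2),(lf@s['ft_force']).round(2),'tq',(s['tool_rot'].T@s['wrist_torque']).round(2))
for l in(.01,0,-.01,-.02,-.03):
    P,az=pose(134.4,lift=l,flip=180);go(P+s['tool_rot'][:,0]*.0015,az)
E
python3 f.py
```

```text
[ 0.48682199 -0.03574985  0.18614418] Fn 5.34 F uphill/left 1.2 -0.91 tq [ 0.03 -0.38 -0.02]
target [ 0.4865 -0.0355  0.1862] az 63.3 -> tx 0.01 ty -0.04 tz -0.00 turn -0.1
target [ 0.4906 -0.0343  0.1772] az 63.3 -> tx 0.30 ty 0.28 tz 0.90 turn -0.1
target [ 0.4948 -0.0331  0.1682] az 63.3 -> tx 0.60 ty 0.61 tz 1.79 turn -0.1
target [ 0.499  -0.0319  0.1591] az 63.3 -> tx 0.89 ty 0.93 tz 2.69 turn -0.1
target [ 0.5031 -0.0307  0.1501] az 63.3 -> tx 1.18 ty 1.26 tz 3.59 turn -0.1
```

The force is 5.3 N, as expected from the spring once the clips are met. I'll continue.

apply_moves(motion=[{"tx": 0.15,"ty": 0.15,"tz": 0.45,"turn": 0,"jaw": -1},{"tx": 0.3,"ty": 0.3,"tz": 0.9,"turn": 0,"jaw": -1},{"tx": 0.45,"ty": 0.45,"tz": 1.35,"turn": 0,"jaw": -1},{"tx": 0.45,"ty": 0.45,"tz": 1.35,"turn": 0,"jaw": -1}])

```text
time_s: 8.9
position: [0.4932, -0.0339, 0.1727]
tool_rot: [[0.449, 0.893, -0.006], [0.893, -0.449, 0.004], [0.001, -0.007, -1.0]]
ft_force: [-0.3, -2.3, 5.6]
grip_width: 0.0279
```

```bash
python3 f.py
```

```text
[ 0.49316536 -0.0339123   0.17265047] Fn 5.47 F uphill/left 1.61 -2.12 tq [-0.12 -0.39 -0.14]
target [ 0.4865 -0.0355  0.1862] az 63.3 -> tx -0.44 ty -0.54 tz -1.35 turn -0.0
target [ 0.4906 -0.0343  0.1772] az 63.3 -> tx -0.14 ty -0.21 tz -0.45 turn -0.0
target [ 0.4948 -0.0331  0.1682] az 63.3 -> tx 0.15 ty 0.11 tz 0.45 turn -0.0
target [ 0.499  -0.0319  0.1591] az 63.3 -> tx 0.44 ty 0.44 tz 1.35 turn -0.0
target [ 0.5031 -0.0307  0.1501] az 63.3 -> tx 0.73 ty 0.76 tz 2.25 turn -0.0
```

apply_moves(motion=[{"tx": 0.1,"ty": 0.1,"tz": 0.35,"turn": 0,"jaw": -1},{"tx": 0.25,"ty": 0.25,"tz": 0.7,"turn": 0,"jaw": -1},{"tx": 0.35,"ty": 0.35,"tz": 1.0,"turn": 0,"jaw": -1},{"tx": 0.35,"ty": 0.35,"tz": 1.0,"turn": 0,"jaw": -1}])

```text
time_s: 9.23
position: [0.4978, -0.0325, 0.1627]
tool_rot: [[0.449, 0.893, -0.006], [0.893, -0.449, 0.003], [0.0, -0.007, -1.0]]
ft_force: [-4.4, -2.0, 8.9]
grip_width: 0.0275
```

```bash
python3 f.py;python3 - <<'E'
from g import *
from rig import get_image
s=telemetry.observe()
p,d=get_image("top");measure(p,d,camera_params("top"),(290,130,455,300))
p,d=get_image("scene");cv2.imwrite("pics/s8.png",cv2.resize(p[120:290,200:390,::-1],None,fx=4,fy=3.5))
c=camera_params("wrist");p,d=get_image("wrist");X=cloud(p,d,c);hsv=cv2.cvtColor(p,cv2.COLOR_RGB2HSV)
L=(X-s['position'])@s['tool_rot']
m=np.isfinite(X[...,2])&(abs(L[...,1])<.012)&(abs(L[...,0])<.06)&(L[...,2]>-.03)&(L[...,2]<.03)&(hsv[...,1]<60)&(hsv[...,2]>130)
T=L[m]
b=[(a+.005,np.percentile(T[(abs(T[:,0]-a-.005)<.005),2],5)) for a in(-.04,-.03,-.02,.02,.03)]
print(np.round(b,4),'slope deg',np.degrees(np.arctan(np.polyfit(*np.array(b).T,1)[0])))
E
```

```text
[ 0.49784074 -0.03247809  0.16266011] Fn 10.08 F uphill/left -0.45 -0.72 tq [ 0.43 -0.52 -0.03]
target [ 0.4865 -0.0355  0.1862] az 63.3 -> tx -0.78 ty -0.90 tz -2.35 turn -0.0
target [ 0.4906 -0.0343  0.1772] az 63.3 -> tx -0.48 ty -0.57 tz -1.45 turn -0.0
target [ 0.4948 -0.0331  0.1682] az 63.3 -> tx -0.19 ty -0.25 tz -0.55 turn -0.0
target [ 0.499  -0.0319  0.1591] az 63.3 -> tx 0.10 ty 0.08 tz 0.35 turn -0.0
target [ 0.5031 -0.0307  0.1501] az 63.3 -> tx 0.40 ty 0.40 tz 1.25 turn -0.0
n pix 4920 center [ 0.5787 -0.0748  0.1579] normal [-0.4164 -0.1187  0.9014] tilt 25.65 radius 0.12232296913862228 hub [-0.0002  0.0012  0.0194] 89
white [408. 176.] 818 mid [ 0.0732 -0.0474  0.043 ] r 0.0872 az -32.9 axis az -121.6 topz 0.046
[[-0.035  -0.0036]
 [-0.025  -0.0049]
 [-0.015  -0.0083]
 [ 0.025  -0.0231]
 [ 0.035  -0.0243]] slope deg -17.806442025983223
```

View pics/s8.png

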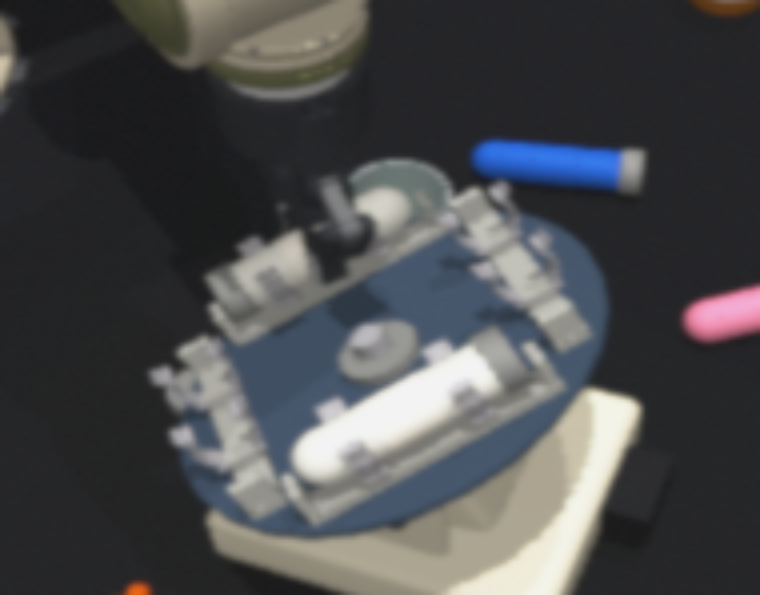

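The disc has sunk about 17 mm at 10 N, which matches a tube seated at 30 mm. To be sure of both clips I'll press a little more and measure the tube's height above the disc at each end.

apply_moves(motion=[{"tx": 0.1,"ty": 0.15,"tz": 0.35,"turn": 0,"jaw": -1},{"tx": 0.2,"ty": 0.25,"tz": 0.7,"turn": 0,"jaw": -1},{"tx": 0.25,"ty": 0.3,"tz": 0.8,"turn": 0,"jaw": -1}])

```text
time_s: 9.63
position: [0.5011, -0.0316, 0.1554]
tool_rot: [[0.449, 0.894, -0.007], [0.894, -0.449, 0.003], [-0.001, -0.007, -1.0]]
ft_force: [-7.3, -0.6, 12.1]
grip_width: 0.0279
```

```bash
python3 f.py
cat > t.py <<'E'
from g import *
from rig import get_image
s=telemetry.observe()
c=camera_params("top");p,d=get_image("top");Cc,B,_,_,_=measure(p,d,c,(290,130,455,300))
print('disc sink mm',((Cc-C)@n*1000).round(1))
import sys
for nm in("scene","wrist"):
    c=camera_params(nm);p,d=get_image(nm);X=cloud(p,d,c);hsv=cv2.cvtColor(p,cv2.COLOR_RGB2HSV)
    for nme,th in(("moved",134.4),("other",-45.6)):
        P,T=st(th);P=P-n*.03;Cz=(Cc-C)@n*n;R=np.cross(T,n)
        D=X-(P+Cz);a=D@T;b=D@R;h=D@n
        W=np.isfinite(h)&(abs(b)<.02)&(abs(a)<.065)&(h>.03)&(h<.06)&(hsv[...,1]<60)&(hsv[...,2]>90)
        print(nm,nme,W.sum(),'a range',np.percentile(a[W],[1,99]).round(4) if W.any() else '')
        for k in np.arange(-.055,.06,.01):
            q=W&(abs(a-k)<.005)&(abs(b)<.012)
            if q.sum()>8:print('  a%+.3f n%d h50 %.4f h90 %.4f b %.4f'%(k,q.sum(),np.median(h[q]),np.percentile(h[q],90),b[q].mean()))
E
python3 t.py
```

```text
[ 0.50113027 -0.03157715  0.15544572] Fn 14.03 F uphill/left -1.27 1.42 tq [ 0.96 -0.58 -0.09]
target [ 0.4865 -0.0355  0.1862] az 63.3 -> tx -1.01 ty -1.16 tz -3.07 turn -0.0
target [ 0.4906 -0.0343  0.1772] az 63.3 -> tx -0.71 ty -0.83 tz -2.17 turn -0.0
target [ 0.4948 -0.0331  0.1682] az 63.3 -> tx -0.42 ty -0.51 tz -1.27 turn -0.0
target [ 0.499  -0.0319  0.1591] az 63.3 -> tx -0.12 ty -0.18 tz -0.37 turn -0.0
target [ 0.5031 -0.0307  0.1501] az 63.3 -> tx 0.17 ty 0.14 tz 0.53 turn -0.0
n pix 4774 center [ 0.5813 -0.0731  0.1508] normal [-0.4162 -0.1188  0.9015] tilt 25.64 radius 0.12195053696632385 hub [0.0005 0.0004 0.0196] 84
white [406. 174.] 807 mid [ 0.0739 -0.0478  0.0432] r 0.088 az -32.9 axis az -121.5 topz 0.0462
disc sink mm -23.8
scene moved 375 a range [-0.0567  0.057 ]
  a-0.055 n25 h50 0.0368 h90 0.0403 b -0.0051
  a-0.045 n27 h50 0.0405 h90 0.0426 b -0.0047
  a-0.035 n17 h50 0.0415 h90 0.0424 b -0.0049
  a+0.005 n24 h50 0.0416 h90 0.0432 b -0.0043
  a+0.015 n27 h50 0.0409 h90 0.0429 b -0.0044
  a+0.025 n31 h50 0.0411 h90 0.0424 b -0.0028
  a+0.035 n30 h50 0.0407 
[... 625 characters left out ...]
0444 h90 0.0472 b 0.0041
  a+0.055 n39 h50 0.0461 h90 0.0474 b 0.0040
wrist moved 13196 a range [-0.0593  0.0477]
  a-0.055 n2272 h50 0.0377 h90 0.0420 b -0.0012
  a-0.045 n1375 h50 0.0428 h90 0.0445 b -0.0019
  a-0.035 n1063 h50 0.0430 h90 0.0446 b -0.0015
  a-0.025 n926 h50 0.0431 h90 0.0446 b -0.0005
  a-0.015 n944 h50 0.0435 h90 0.0452 b -0.0004
  a-0.005 n718 h50 0.0435 h90 0.0448 b -0.0015
  a+0.005 n654 h50 0.0435 h90 0.0448 b -0.0013
  a+0.015 n501 h50 0.0433 h90 0.0446 b -0.0019
  a+0.025 n486 h50 0.0428 h90 0.0443 b -0.0015
  a+0.035 n402 h50 0.0429 h90 0.0442 b -0.0009
  a+0.045 n574 h50 0.0441 h90 0.0463 b -0.0007
  a+0.055 n26 h50 0.0443 h90 0.0458 b 0.0085
wrist other 0 a range
```

The moved tube's top sits 44–45 mm above the face along its whole length, the same as the other tube, so both clips have snapped. I'll let the disc spring back to rest with the grip held, then open.

apply_moves(motion=[{"tx": -0.2,"ty": -0.25,"tz": -0.6,"turn": 0,"jaw": -1},{"tx": -0.4,"ty": -0.5,"tz": -1.2,"turn": 0,"jaw": -1},{"tx": -0.6,"ty": -0.7,"tz": -1.8,"turn": 0,"jaw": -1},{"tx": -0.7,"ty": -0.8,"tz": -2.15,"turn": 0,"jaw": -1},{"tx": -0.7,"ty": -0.8,"tz": -2.15,"turn": 0,"jaw": -1}])

```text
time_s: 10.2
position: [0.491, -0.0345, 0.1777]
tool_rot: [[0.449, 0.893, -0.006], [0.893, -0.449, 0.002], [-0.001, -0.006, -1.0]]
ft_force: [2.1, -1.5, 0.3]
grip_width: 0.0274
```

apply_moves(motion=[{"tx": 0,"ty": 0,"tz": 0,"turn": 0,"jaw": -0.1},{"tx": 0,"ty": 0,"tz": 0,"turn": 0,"jaw": 0.2},{"tx": 0,"ty": 0,"tz": 0,"turn": 0,"jaw": 0.2},{"tx": 0,"ty": 0,"tz": -0.3,"turn": 0,"jaw": 0.2}])

```text
time_s: 10.53
position: [0.4907, -0.0343, 0.18]
tool_rot: [[0.449, 0.893, -0.008], [0.894, -0.449, 0.003], [-0.001, -0.008, -1.0]]
ft_force: [0.1, -0.4, -0.1]
grip_width: 0.0509
```

```bash
python3 f.py|head -1
```

```text
[ 0.49067317 -0.03428612  0.1799684 ] Fn -0.09 F uphill/left -0.06 -0.4 tq [-0.01 -0.    0.06]
```

The jaws are open and the force is zero. I'll withdraw straight up, then check.

apply_moves(motion=[{"tx": 0,"ty": 0,"tz": -2,"turn": 0,"jaw": 0.2},{"tx": 0,"ty": 0,"tz": -4,"turn": 0,"jaw": 0.2},{"tx": 0,"ty": 0,"tz": -7,"turn": 0,"jaw": 0.2},{"tx": 0,"ty": 0,"tz": -10,"turn": 0,"jaw": 0.2},{"tx": 0,"ty": 0,"tz": -10,"turn": 0,"jaw": 0.2}])

```text
time_s: 10.95
position: [0.4929, -0.0349, 0.2853]
tool_rot: [[0.449, 0.894, 0.001], [0.894, -0.449, 0.0], [0.001, 0.001, -1.0]]
ft_force: [-0.8, -0.5, 0.8]
grip_width: 0.0513
```

```bash
python3 t.py
python3 - <<'E'
from rig import get_image
import cv2
p,d=get_image("wrist");cv2.imwrite("pics/w9.png",p[...,::-1])
E
```

```text
n pix 4618 center [ 0.572  -0.076   0.1727] normal [-0.4153 -0.1189  0.9019] tilt 25.59 radius 0.12197743356227875 hub [0.0035 0.0033 0.0192] 38
white [412. 178.] 860 mid [ 0.0736 -0.0477  0.0427] r 0.0877 az -32.9 axis az -121.5 topz 0.0457
disc sink mm 0.2
scene moved 600 a range [-0.0566  0.0567]
  a-0.055 n29 h50 0.0373 h90 0.0407 b -0.0067
  a-0.045 n29 h50 0.0424 h90 0.0440 b -0.0062
  a-0.035 n27 h50 0.0422 h90 0.0441 b -0.0046
  a-0.025 n30 h50 0.0425 h90 0.0436 b -0.0034
  a-0.015 n29 h50 0.0426 h90 0.0435 b -0.0057
  a-0.005 n28 h50 0.0428 h90 0.0440 b -0.0051
  a+0.005 n27 h50 0.0427 h90 0.0436 b -0.0052
  a+0.015 n26 h50 0.0419 h90 0.0438 b -0.0055
  a+0.025 n32 h50 0.0420 h90 0.0436 b -0.0030
  a+0.035 n27 h50 0.0418 h90 0.0437 b -0.0033
  a+0.045 n31 h50 0.0431 h90 0.0456 b -0.0045
  a+0.055 n25 h50 0.0450 h90 0.0468 b -0.0061
scene other 922 a range [-0.0546  0.058 ]
  a-0.055 n30 h50 0.0378 h90 0.0406 b 0.0061
  a-0.045 n42 h50 0.0422 h90 0.0438 b 0.0051
  a-0.035 n48 h50 0.0425 h90 0.0439 b 0.0035
  a-0.025 n45 h50 0.0429 h90 0.0442 b 0.0034
  a-0.015 n43 h50 0.0430 
[... 848 characters left out ...]
  a+0.045 n280 h50 0.0446 h90 0.0470 b -0.0010
  a+0.055 n143 h50 0.0459 h90 0.0473 b -0.0014
wrist other 9090 a range [-0.0475  0.0598]
  a-0.055 n29 h50 0.0406 h90 0.0427 b -0.0053
  a-0.045 n274 h50 0.0436 h90 0.0450 b -0.0031
  a-0.035 n345 h50 0.0439 h90 0.0455 b -0.0016
  a-0.025 n395 h50 0.0440 h90 0.0456 b -0.0017
  a-0.015 n404 h50 0.0443 h90 0.0457 b -0.0023
  a-0.005 n461 h50 0.0445 h90 0.0458 b -0.0025
  a+0.005 n518 h50 0.0444 h90 0.0459 b -0.0025
  a+0.015 n570 h50 0.0443 h90 0.0458 b -0.0025
  a+0.025 n591 h50 0.0441 h90 0.0456 b -0.0015
  a+0.035 n672 h50 0.0441 h90 0.0457 b -0.0019
  a+0.045 n638 h50 0.0454 h90 0.0478 b -0.0028
  a+0.055 n1446 h50 0.0448 h90 0.0479 b -0.0012
```

View pics/w9.png

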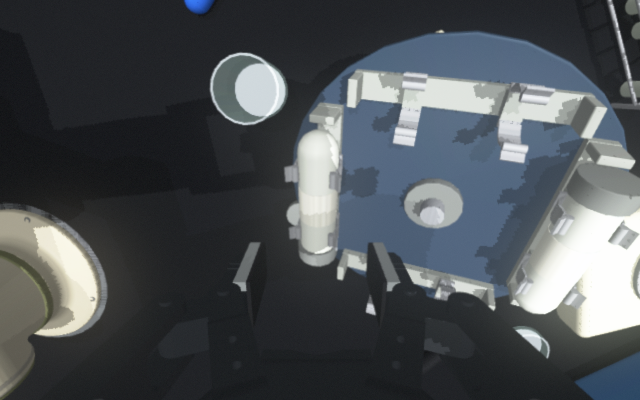

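The wrist view shows the moved tube (318,195) held by both clips, straight across the hub (433,205) from the other tube (580,240). Both tubes sit level at the same height and the gripper is clear. The disc reads the same angle as before. I'll hand the job in.

```bash
python3 -c "
from rig import close_job;print(close_job())"
```

```text
the job is handed in; nothing more can be done
None
```

I moved one tube to the station straight across the hub from the other. My last checks showed both home in their clips; no verdict was reported. The arm was finished at about 11 s of the 38 s.

**What I did:** The tool can't tilt, so I first turned the disc about 45° with the jaws loosely around the right-hand tube. That gave the pick and place stations the same slope. I then gripped the tube, pulled it out along the disc's normal, turned it about 95° and pressed it into the empty clips. I let the disc spring back before opening the jaws and withdrawing.

**Last checks:**
- **Tube heights:** both tubes' tops are 44–46 mm above the face along their whole length in the wrist view. That puts the axes near 30 mm, so both clips on each tube have snapped.
- **Tube positions:** each tube is within about 3 mm of its station's middle.
- **Disc:** it is back at its rest height and reads the same angle as before the release.
- **Forces:** the highest pressing force I read, at the end of the steps, was 14 N. The gripper reads about zero force and is clear of everything.
- **Bystanders:** the beaker looks in place in the last picture. The bulb was last seen in place earlier and I did not measure it again; nothing went near it.

**What went wrong or disagreed:**
- **Refused moves:** two move calls were refused because rows lacked keys, so I sent them again.
- **Disc turning:** my first try turned the disc only about 7°, because the jaws were too wide and slid past the clips. I repeated it with narrower jaws.
- **Camera difference:** the scene camera reads the tubes 1–2 mm lower and 3–7 mm off to the side compared with the wrist camera. It sees them from one side, and the height difference is within the calibration tolerance.

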